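# Set a pinion shaft up for pressing its bearing off

### The job

Set the pinion shaft up on the pressing stand so that its bearing can be pressed off: lay the two long steel parallels flat and square across both rails, one either side of the middle, and then hang the shaft upright between them, pinion down, so that only the bearing's outer ring rests on both bars and the inner ring and shoulder are free over the gap. Last, fit the driving cap that suits the shaft over its threaded end, fully down. Leave the short parallels and the small cap where they are.

Things in the scene. Friction and masses are not known exactly. Their poses are not given: they have to be found in the camera images.
- stand: Low pressing stand fixed to the bench: base plate 150 x 180 mm, 10 mm thick, with two straight rails. Origin: centre of its underside, on the bench; z up. The rails run along its y axis (180 mm), are 24 mm wide, centre lines at x = -45 and +45 mm, with a gap of 66 mm between them, clear down to the base plate; their bright flat tops are 70 mm above the bench.
- parallel_a: Long ground steel parallel, a plain flat bar 110 x 26 x 12 mm lying flat, 0.45 kg; one of an identical pair. Origin at the centre of its underside; x along its 110 mm length, y across its 26 mm width, z up.
- parallel_b: Long ground steel parallel, a plain flat bar 110 x 26 x 12 mm lying flat, 0.45 kg; one of an identical pair. Origin at the centre of its underside; x along its 110 mm length, y across its 26 mm width, z up.
- short_a: Same steel, width and height as the long ones but only 62 mm long (62 x 26 x 12 mm): too short to bridge the stand. Origin at the centre of its underside, x along its length. To be left where it lies.
- short_b: Same steel, width and height as the long ones but only 62 mm long (62 x 26 x 12 mm): too short to bridge the stand. Origin at the centre of its underside, x along its length. To be left where it lies.
- shaft: Pinion shaft with a ball bearing on it, 118 mm tall, 0.6 kg, standing loose on its toothed end. Origin: centre of its foot, z up the shaft. From the foot: pinion 40 mm across to z = 36, shoulder 42 mm to 44, bearing 80 mm across from 44 to 65 (inner ring 47 mm across, outer ring all beyond 67), then the threaded end 28 mm across from 65 to 112, where to grip it, tapering to the tip.
- shaft_end (a point): The middle of the shaft's tip (20 mm across), 118 mm above the shaft's foot.
- cap: The larger of two round bronze driving caps, standing mouth down: 46 mm outside diameter, 34 mm high, 0.3 kg. Underneath it has a socket 34 mm in diameter and 14 mm deep (unseen from above), which goes loosely over the shaft's 28 mm end. Origin at the centre of its underside (the mouth), z up.
- cap_small: The smaller driving cap, 32 mm outside diameter, 26 mm high, socket 20 mm: too small for this shaft. Origin at the centre of its underside. To be left where it stands.
There are look-alikes about, which are no part of the job. What is shaped like the parallel_a but turquoise is not meant.

How it is judged:
On the way, in this order (a step that is already met when the one before it is completed fails the run):
1. both long parallels lie flat across both rails (z of parallel_a in the frame of stand between 0.066 and 0.074 m and x of parallel_a in the frame of stand between -0.016 and 0.016 m and y of parallel_a in the frame of stand between -0.09 and 0.09 m and angle between each of parallel_a, parallel_b's own z axis and vertical below 0.06 rad and angle between the x axis of each of parallel_a, parallel_b and the x axis of stand, either way round below 0.21 rad and z of parallel_b in the frame of stand between 0.066 and 0.074 m and x of parallel_b in the frame of stand between -0.016 and 0.016 m and y of parallel_b in the frame of stand between -0.09 and 0.09 m), for 0.2 s.
2. the shaft hangs upright between the parallels with its bearing on both (all of step 1 and z of shaft in the frame of stand between 0.033 and 0.043 m and angle between shaft's own z axis and vertical below 0.06 rad and (y of shaft in the frame of parallel_a between 0.035 and 0.051 m or y of shaft in the frame of parallel_a between -0.051 and -0.035 m) and (y of shaft in the frame of parallel_b between 0.035 and 0.051 m or y of shaft in the frame of parallel_b between -0.051 and -0.035 m)), for 0.2 s.
At the end, for the whole second after the job is handed in: Both long parallels level on both rails (centred to 16 mm, square to 12 deg); shaft upright (3 deg), bearing on both bars, its axis 35 to 51 mm from each bar's centre line; larger cap fully down on its end (within 6 mm); all at rest, the short bars and small cap not moved (all of step 2 and horizontal distance between cap and shaft_end below 0.006 m and angle between cap's own z axis and vertical below 0.08 rad and z of cap in the frame of shaft between 0.1 and 0.108 m and linear speed of each of parallel_a, parallel_b, shaft, cap below 0.02 m/s); the robot touches nothing.
It fails at once if a short parallel or the small cap is moved by more than 25 mm (distance of any of short_a, short_b, cap_small from where it was at the start of the episode above 0.025 m).
It also fails if it takes over 115 s, if anything falls off the work surface, if the arm or the gripper's body presses on something with over 40 N, if the wrist force passes 120 N, or if a joint passes its speed limit or range.

### The arm

A 6-joint arm with a two-finger parallel gripper is mounted at the origin on a cart in front of the work surface, level with it; the furniture and walls round the work are solid. World frame = base frame: x ahead of the robot, y to its left, z up, the work surface at z = 0. Lengths are in m, angles in rad, forces in N, time in s.
With the tool pointing down it reaches from about 0.4 to 0.925 m from the base axis. Payload 3.4 kg.
Tool frame: the origin (TCP) lies midway between the tips of the shut fingers; the grasp point (between the pads) lies 19 mm behind it; z points along the fingers, y is the direction in which the jaws open and shut (so a half turn about z gives the same grasp; the last joint's range is limited). The gripper opens to 85 mm and grips with 20 to 120 N. Pads are 22 mm wide; open, the fingers measure 114 mm over their backs; the gripper's body (76 mm by 85 mm) begins 54 mm behind the grasp point. The pads swing forward as they close: fully open they stand 13 mm farther back than shut.
Start: joints at [1.032, 0.307, 1.506, -0, 1.328, -0.073], TCP at [0.258, 0.514, 0.231] pointing down, gripper open.
Joint ranges: [-3.12, 3.12], [-1.05, 2.28], [0.14, 2.33], [-1.42, 4.57], [0.1, 2.73], [-2.68, 2.68]. Speed limits (rad/s): [2.57, 2.57, 3.14, 3.14, 3.14, 3.14].

### API

Orientations are given as [roll, pitch, yaw] about the fixed x, y, z axes, in that order (R = Rz(yaw) Ry(pitch) Rx(roll)).
In Python, from bench import arm gives the robot as it stands.
- The arm moves only by the shell command python3 -m inch 'ROWS' [OPENING]. ROWS is a JSON object of lists of equal length, an entry for each row: "dp": the shift along the world's x, y, z in m, a list of three; "rotation": the turn, a rotation vector about the world's x, y, z in rad, a list of three. A call has 1 to 5 rows; each row is the pose to reach, as a shift and turn from the pose measured when the call began; what a row does not reach only later rows make up. A row lasts 1/10 s, in which the tool goes at most 50 mm and 8.59 degrees, less where a joint would pass 70% of its speed; a pose out of reach is approached as far as the arm can. A call with a gripper value outside its range is refused whole. OPENING is the closure, from -1 (fully open) to 1 (shut), set as the call begins (- or left out, the last holds). The fingers move at their own pace and stop on an object; the grip force is fixed at half the most. Time passes only in rows, so rows that repeat a pose let the fingers close. It gives the time, the measured TCP pose, the force and the opening at its end, in the units of the state.
- arm.sense(): the state, without advancing time (a new reading comes with each control period).
- arm.camera(name): name is "scene" or "top" or "wrist"; returns a dict with "pixels" (420x560x3 uint8, red, green, blue), "K" (3x3 intrinsics, pixels), "k1" (the pictures are not rectified: a ray, as slopes to the right and down, at radius r is drawn at 1 + k1 r^2 times it, then the intrinsics apply), "world_to_cam" (4x4, takes a point from world to camera coordinates); the wrist camera has in their place "T_tool_cam" (4x4, takes a point from camera to tool coordinates, whose origin is the TCP and whose axes are the flange's). Camera axes: x right, y down, z forward; pixel columns grow to the right and rows downward; lengths in m; the calibration is good to about 2 mm. A picture is of the moment at which its call begins: read the wrist's pose just before it. There is no depth.
- arm.close_job(): hands the job in, once; it reports no verdict.
The state is a dict: "time": time; "q": joint angles; "qd": joint speeds; "tau": joint torques, N m; "ee_pos": TCP position; "tcp_rot": TCP orientation; "contact_force": force on the tool from outside, world axes, zero at the start; "ft_torque": the same for the moment, N m; "grip_width": finger opening in m.
Only numpy, scipy, OpenCV 4.12 (cv2) and the standard library are available. Lean on these libraries where they do the work, as an engineer would, in place of code of your own. Each camera call takes 0.05 s, during which the arm holds its last target.

## Working session

There is one attempt and no reset: what is moved stays moved. The work goes in short steps, Python scripts to look and compute and a shell command to move; the robot and the scene stay as the last step left them, time stands still between calls to the robot, and variables do not carry over. Pictures are saved under pics/ and viewed, and the job is handed in when it is done.

```bash
ls; mkdir -p pics; python3 - <<'E'
from bench import arm
import cv2
print(arm.sense())
for n in ["scene","top","wrist"]:
    c=arm.camera(n); cv2.imwrite(f"pics/{n}0.png",c["pixels"][:,:,::-1])
    print(n,c["K"],c["k1"],c.get("world_to_cam",c.get("T_tool_cam")))
E
```

```text
pics
{'time': 0.0, 'q': array([ 1.03247854e+00,  3.07584655e-01,  1.50766337e+00,  4.02297287e-06,
        1.32839660e+00, -7.34922795e-02]), 'qd': array([-1.79797252e-05,  3.22218782e-04,  9.77895796e-04,  1.79118151e-03,
        1.66238315e-04, -2.30252781e-03]), 'tau': array([-1.23088870e-03, -4.57561541e+01, -2.51911587e+01, -9.45974239e-05,
        1.29969014e-02,  3.09583834e-05]), 'ee_pos': array([0.25741494, 0.5133893 , 0.23037814]), 'tcp_rot': array([-3.13954651e+00, -1.54560883e-04,  2.67676602e+00]), 'contact_force': array([-0.4454505 ,  0.47581448, -0.30862191]), 'ft_torque': array([-0.01787733, -0.02119419,  0.03097305]), 'grip_width': 0.08517706406131788}
scene [[384.81391928   0.         275.42535328]
 [  0.         384.81391928 206.94781416]
 [  0.           0.           1.        ]] -0.07431860103349817 [[ 0.69385858 -0.71976211  0.02242248 -0.43936219]
 [-0.31816468 -0.33435035 -0.88711954  0.25041214]
 [ 0.646012    0.60840147 -0.46099474  0.91408229]
 [ 0.          0.          0.          1.        ]]
top [[546.53448732   0.         267.76280017]
 [  0.         546.53448732 208.16032941]
 [  0.           0.           1.        ]] 0.009299591517235655 [[ 0.01007177 -0.9999281   0.00650788 -0.07953044]
 [-0.98453827 -0.01105455 -0.17482045  0.56296099]
 [ 0.17487982 -0.00464651 -0.98457882  1.56899881]
 [ 0.          0.          0.          1.        ]]
wrist [[311.64951273   0.         278.65988102]
 [  0.         311.64951273 206.5389198 ]
 [  0.           0.           1.        ]] -0.06826301490633187 [[-1.42878622e-03 -9.60672310e-01 -2.77680880e-01  7.07225613e-02]
 [ 9.99998962e-01 -1.42479709e-03 -2.16153240e-04  3.09759965e-04]
 [-1.87986477e-04 -2.77680901e-01  9.60673348e-01 -1.43086338e-01]
 [ 0.00000000e+00  0.00000000e+00  0.00000000e+00  1.00000000e+00]]
```

View pics/top0.png

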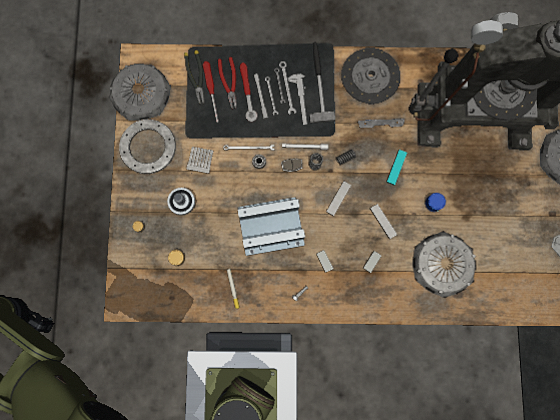

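View pics/scene0.png

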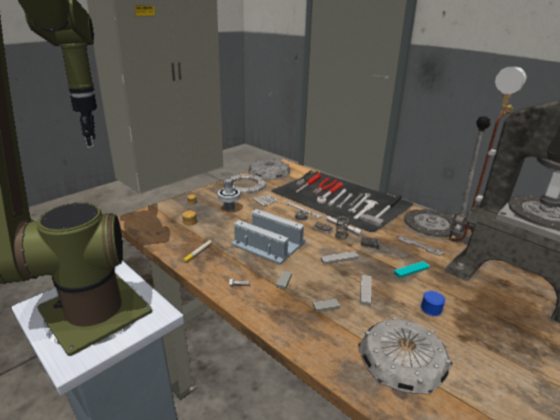

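View pics/wrist0.png

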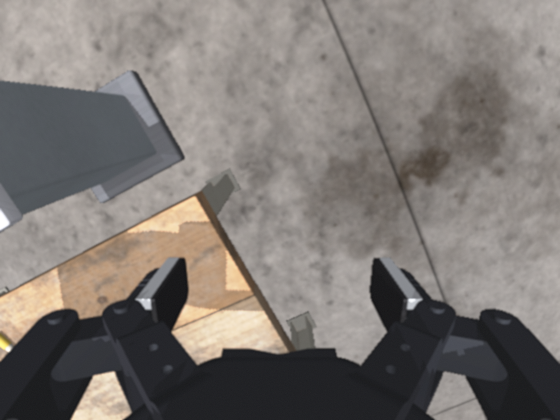

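The top view shows two long grey bars at (339,198) and (384,221), with a turquoise look-alike at (397,168). The short bars are at (325,261) and (372,261). The stand is at (271,226) and the shaft at (181,201). The larger bronze cap is at (176,257) and the small one at (138,226). The blue cylinder at (436,201) is a distractor. Next I'll look at an enlarged crop.

```bash
cat > h.py <<'E'
import numpy as np, cv2
from bench import arm
from scipy.spatial.transform import Rotation as R
def und(c,uv):
    K=c["K"];k=c["k1"]; uv=np.atleast_2d(np.array(uv,float))
    d=np.array([k,0,0,0,0.])
    return cv2.undistortPoints(uv.reshape(-1,1,2),K,d,criteria=None if False else (3,50,1e-10)).reshape(-1,2) if False else cv2.undistortPoints(uv.reshape(-1,1,2),K,d).reshape(-1,2)
def pose(c):
    if "world_to_cam" in c: return np.linalg.inv(c["world_to_cam"])
    return c["T_world_cam"]
def w2p(c,uv,z):
    T=pose(c); x=und(c,uv); d=np.c_[x,np.ones(len(x))]@T[:3,:3].T; o=T[:3,3]
    s=(z-o[2])/d[:,2]; return o+d*s[:,None]
def p2w(c,P):
    T=np.linalg.inv(pose(c)); P=np.atleast_2d(np.array(P,float))
    r=cv2.projectPoints(P,cv2.Rodrigues(T[:3,:3])[0],T[:3,3],c["K"],np.array([c["k1"],0,0,0,0.]))[0].reshape(-1,2); return r
def shot(name,fn=None):
    s=arm.sense(); c=arm.camera(name)
    if name=="wrist":
        T=np.eye(4);T[:3,:3]=R.from_euler("xyz",s["tcp_rot"]).as_matrix();T[:3,3]=s["ee_pos"]; c["T_world_cam"]=T@c["T_tool_cam"]
    if fn: cv2.imwrite("pics/"+fn,np.ascontiguousarray(c["pixels"][:,:,::-1]))
    return c
def crop(c,x0,y0,x1,y1,f,fn):
    cv2.imwrite("pics/"+fn,cv2.resize(np.ascontiguousarray(c["pixels"][y0:y1,x0:x1,::-1]),None,fx=f,fy=f,interpolation=cv2.INTER_CUBIC))
E
python3 - <<'E'
from h import *
c=shot("top")
crop(c,110,150,260,275,5,"c1.png"); crop(c,230,140,430,285,4,"c2.png")
for n,uv,z in [("A",(339,198),.012),("B",(384,221),.012),("shaft",(181,200),.118),("cap",(176,257),.034),("small",(138,226),.026),("stand",(271,226),.07),("s1",(325,261),.012),("s2",(372,261),.012)]:
    print(n,w2p(c,uv,z)[0].round(3))
E
```

```text
A [ 0.604 -0.29   0.012]
B [ 0.535 -0.425  0.012]
shaft [0.572 0.173 0.118]
cap [0.418 0.195 0.034]
small [0.51  0.313 0.026]
stand [ 0.508 -0.083  0.07 ]
s1 [ 0.412 -0.246  0.012]
s2 [ 0.414 -0.386  0.012]
```

View pics/c1.png

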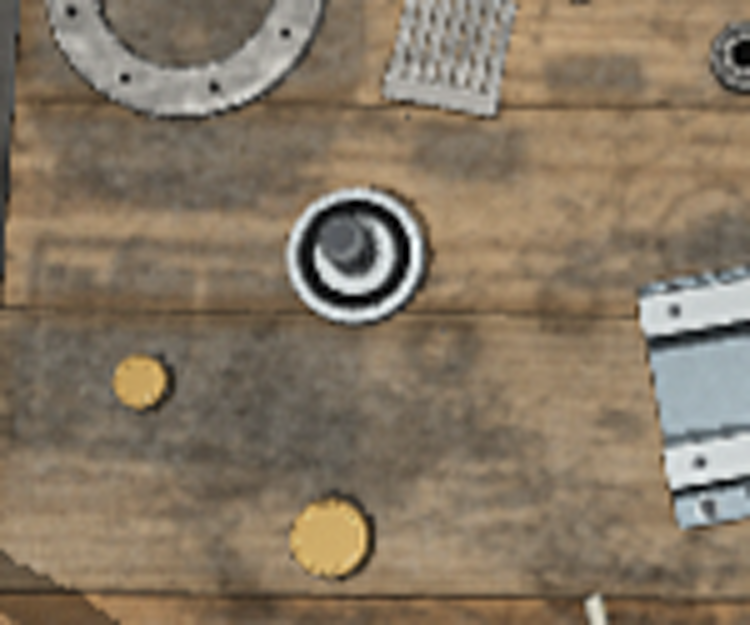

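View pics/c2.png

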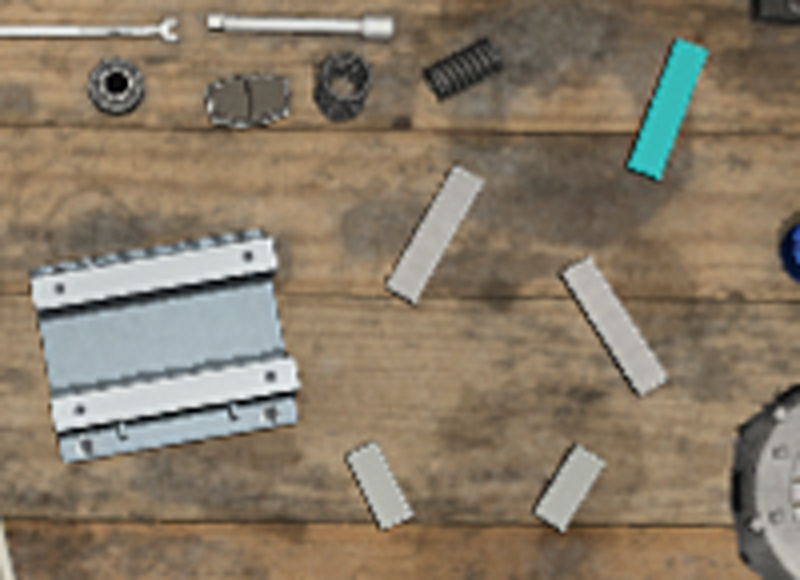

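The crop shows the two grey long bars at about 110 mm. The short ones are about half that length, and the turquoise one is excluded. The larger bronze cap is the one at (176,257). Next come sub-pixel measurements.

```bash
cat >> h.py <<'E'
def bars(c,z=.012,roi=(310,145,430,285)):
    x0,y0,x1,y1=roi; im=c["pixels"][y0:y1,x0:x1].astype(int)
    m=((im.max(2)-im.min(2)<28)&(im.min(2)>135)).astype(np.uint8)
    n,l,st,ce=cv2.connectedComponentsWithStats(m)
    out=[]
    for i in range(1,n):
        if st[i,4]<60: continue
        ys,xs=np.nonzero(l==i); P=w2p(c,np.c_[xs+x0,ys+y0],z)[:,:2]
        r=cv2.minAreaRect((P*1000).astype(np.float32)); 
        d=P-P.mean(0); w,v=np.linalg.eigh(d.T@d/len(d)); ax=v[:,1]
        out.append((ce[i]+[x0,y0],P.mean(0),np.sqrt(12*w[::-1]),np.degrees(np.arctan2(ax[1],ax[0]))%180))
    return out
E
python3 - <<'E'
from h import *
c=shot("top")
for o in bars(c): print([np.round(a,4) for a in o])
# stand rails corners, px from crop2 (/4 +230,+140)
q=lambda x,y:(x/4+230,y/4+140)
pts=w2p(c,[q(32,275),q(268,238),q(276,270),q(36,309), q(53,402),q(294,357),q(299,388),q(57,431)],.07)
print(pts.round(4)); print(pts.mean(0))
# caps
for z,(u,v) in [(.034,(176,257)),(.026,(138,226))]:
    y0,x0=v-15,u-15; im=c["pixels"][y0:y0+30,x0:x0+30].astype(int)
    m=((im[:,:,0]>170)&(im[:,:,2]<im[:,:,0]-70)&(im[:,:,1]>130)).astype(np.uint8)
    n,l,st,ce=cv2.connectedComponentsWithStats(m);i=1+st[1:,4].argmax()
    ys,xs=np.nonzero(l==i);P=w2p(c,np.c_[xs+x0,ys+y0],z);print("cap",ce[i]+[x0,y0],P.mean(0),2*np.sqrt(4*P[:,:2].var(0).mean())/1)
# shaft: bearing ring centre z=.065, tip
print(w2p(c,[(110+356/5,150+255/5)],.065), w2p(c,[(110+344/5,150+238/5)],.118))
s=shot("scene");crop(s,160,150,320,270,5,"c3.png");crop(s,260,230,420,320,5,"c4.png")
E
```

```text
[array([319.1311, 146.2295]), array([ 0.767 , -0.2308]), array([0.0561, 0.0108]), np.float64(88.2)]
[array([338.309 , 198.1007]), array([ 0.6041, -0.2882]), array([0.1094, 0.025 ]), np.float64(150.3142)]
[array([383.4346, 221.1536]), array([ 0.5346, -0.4237]), array([0.108 , 0.0262]), np.float64(31.8585)]
[array([424.8715, 262.2853]), array([ 0.4119, -0.544 ]), array([0.1098, 0.0309]), np.float64(177.4096)]
[array([324.474, 261.   ]), array([ 0.4124, -0.2445]), array([0.0607, 0.0253]), np.float64(26.1398)]
[array([371.9879, 261.5636]), array([ 0.4122, -0.3863]), array([0.0603, 0.0243]), np.float64(146.6081)]
[[ 0.5575  0.0135  0.07  ]
 [ 0.587  -0.159   0.07  ]
 [ 0.5632 -0.1648  0.07  ]
 [ 0.5323  0.0101  0.07  ]
 [ 0.4644 -0.0035  0.07  ]
 [ 0.4991 -0.1779  0.07  ]
 [ 0.4765 -0.1815  0.07  ]
 [ 0.4434 -0.0067  0.07  ]]
[ 0.51541935 -0.08371643  0.07      ]
cap [175.20348837 257.23837209] [0.4169938  0.19705697 0.034     ] 0.04352928642771246
cap [137.32876712 225.94520548] [0.50977344 0.31485446 0.026     ] 0.02898344550495402
[[0.57958801 0.18097324 0.065     ]] [[0.57930673 0.17986086 0.118     ]]
```

View pics/c3.png

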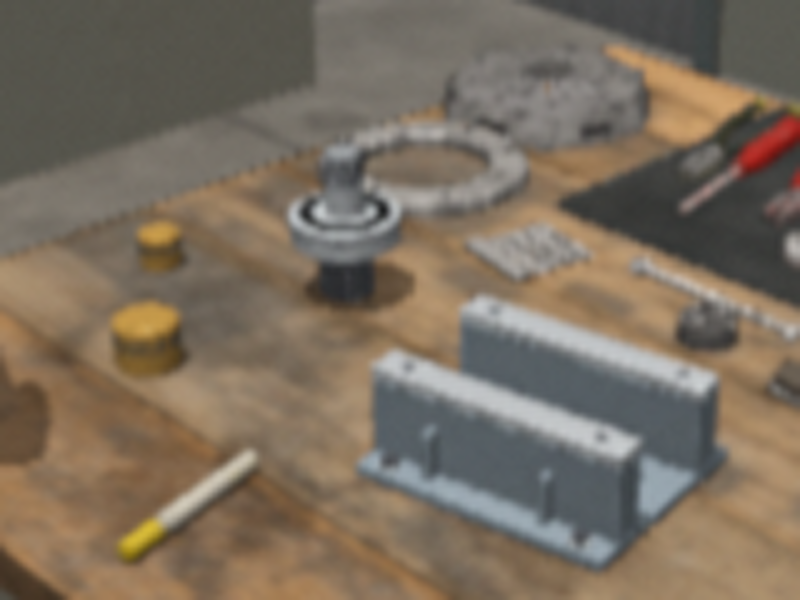

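```bash
python3 -m inch '{"dp":[[0.017,-0.04,0],[0.035,-0.08,0],[0.052,-0.12,0],[0.07,-0.16,0],[0.087,-0.2,0]],"rotation":[[0,0,-0.01],[0,0,-0.02],[0,0,-0.03],[0,0,-0.04],[0,0,-0.054]]}' -1
python3 -m inch '{"dp":[[0.017,-0.04,0],[0.035,-0.08,0],[0.052,-0.12,0],[0.07,-0.16,0],[0.087,-0.2,0]],"rotation":[[0,0,0],[0,0,0],[0,0,0],[0,0,0],[0,0,0]]}'
python3 -m inch '{"dp":[[0.017,-0.04,0],[0.035,-0.08,0],[0.052,-0.12,0],[0.07,-0.16,0],[0.087,-0.2,0]],"rotation":[[0,0,0],[0,0,0],[0,0,0],[0,0,0],[0,0,0]]}'
```

```text
time: 0.8
ee_pos: [0.3451, 0.3123, 0.2311]
tcp_rot: [-3.141, 0.0, 2.623]
contact_force: [1.5, 0.7, -0.4]
grip_width: 0.0854
time: 1.3
ee_pos: [0.4326, 0.1106, 0.2313]
tcp_rot: [3.141, 0.001, 2.623]
contact_force: [0.8, 0.3, -0.1]
grip_width: 0.0856
time: 1.8
ee_pos: [0.5202, -0.0912, 0.2314]
tcp_rot: [3.141, 0.001, 2.623]
contact_force: [0.3, 0.3, 0.6]
grip_width: 0.0855
```

```bash
python3 - <<'E'
from h import *
c=shot("wrist","w1.png")
E
python3 -m inch '{"dp":[[0.02,-0.04,0],[0.04,-0.08,0],[0.06,-0.12,0],[0.072,-0.16,0],[0.084,-0.197,0]],"rotation":[[0,0,0],[0,0,0],[0,0,0],[0,0,0],[0,0,0]]}'
python3 - <<'E'
from h import *
c=shot("wrist","w2.png")
E
```

```text
time: 2.35
ee_pos: [0.6085, -0.2965, 0.2312]
tcp_rot: [-3.138, 0.008, 2.62]
contact_force: [1.3, -0.5, -0.2]
grip_width: 0.0853
```

View pics/w1.png

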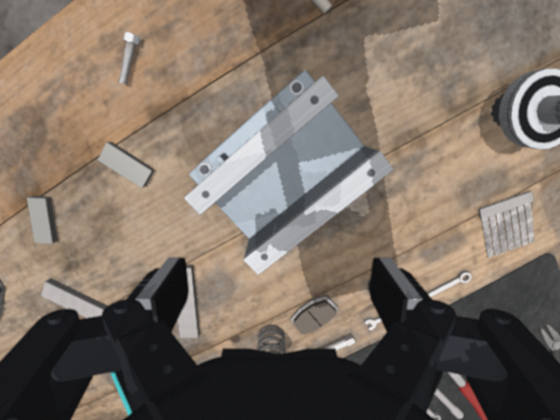

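View pics/w2.png

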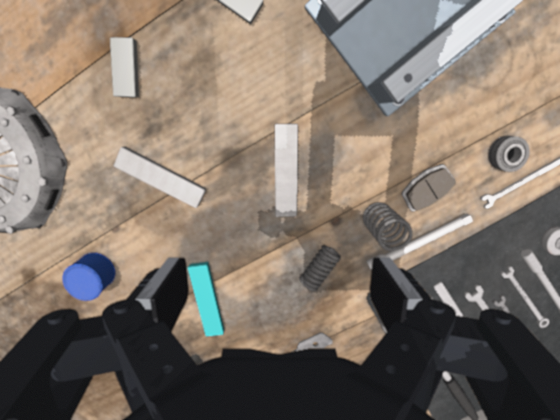

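The wrist view shows bar A at (286,167), bar B at (160,176) and the turquoise bar at (206,300).

```bash
python3 - <<'E'
from h import *
s=arm.sense();print(s["ee_pos"],s["tcp_rot"],np.abs(s["qd"]).max())
c=shot("wrist","w3.png")
for o in bars(c,.012,(100,100,320,230)): print([np.round(a,4) for a in o])
print(p2w(c,[s["ee_pos"]]))
t=shot("top","t3.png")
for o in bars(t): print([np.round(a,4) for a in o])
E
```

```text
[ 0.61051186 -0.30338711  0.23087171] [-3.1343275   0.01344073  2.61699847] 0.07675189639110258
[array([290.5436, 163.3945]), array([ 0.604 , -0.2852]), array([0.109 , 0.0271]), np.float64(150.2929)]
[array([162.0592, 172.333 ]), array([ 0.536 , -0.4216]), array([0.1102, 0.0269]), np.float64(31.9233)]
[[278.23230701 262.39973683]]
[array([340.3812, 194.3366]), array([ 0.6158, -0.2946]), array([0.0764, 0.0253]), np.float64(150.4491)]
[array([386.2261, 225.2435]), array([ 0.5222, -0.4318]), array([0.08  , 0.0264]), np.float64(30.4666)]
[array([424.8667, 262.0638]), array([ 0.4126, -0.544 ]), array([0.1091, 0.0308]), np.float64(177.3624)]
[array([372.0941, 261.4706]), array([ 0.4125, -0.3866]), array([0.0615, 0.0246]), np.float64(147.1577)]
```

```bash
python3 -m inch '{"dp":[[-0.006,0.017,-0.03],[-0.006,0.017,-0.06],[-0.006,0.017,-0.1],[-0.006,0.017,-0.1],[-0.006,0.017,-0.1]],"rotation":[[0,0,0.006],[0,0,0.006],[0,0,0.006],[0,0,0.006],[0,0,0.006]]}'
python3 - <<'E'
from h import *
s=arm.sense();print(s["ee_pos"],s["tcp_rot"],np.abs(s["qd"]).max())
c=shot("wrist","w4.png")
for o in bars(c,.012,(100,50,400,280)): print([np.round(a,4) for a in o])
print(p2w(c,[s["ee_pos"]]))
E
```

```text
time: 3.0
ee_pos: [0.6017, -0.2787, 0.1305]
tcp_rot: [-3.138, 0.005, 2.624]
contact_force: [0.5, -0.0, -0.3]
grip_width: 0.0857
[ 0.60171059 -0.27874449  0.13046985] [-3.13836935  0.00530971  2.62410738] 0.057723333950573164
[array([381.3788,  65.9082]), array([ 0.5464, -0.1543]), array([0.0343, 0.0235]), np.float64(23.8324)]
[array([272.6818, 207.8434]), array([ 0.6059, -0.2874]), array([0.12  , 0.0281]), np.float64(146.906)]
[array([130.269 , 227.0225]), array([ 0.5567, -0.4082]), array([0.0619, 0.0261]), np.float64(29.354)]
[[278.22145788 262.40351186]]
```

View pics/w4.png

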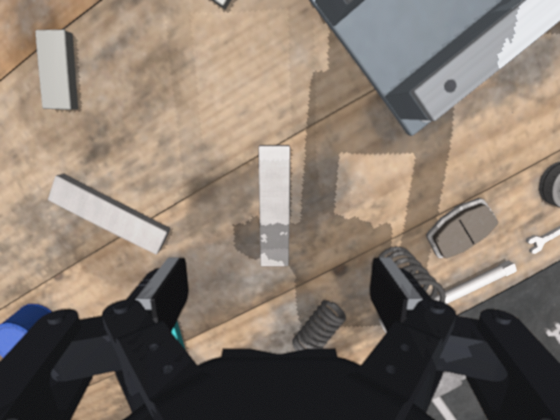

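```bash
python3 - <<'E'
from h import *
s=arm.sense();print(s["ee_pos"],s["tcp_rot"],np.abs(s["qd"]).max())
c=shot("wrist")
c0=dict(c)
T=np.eye(4);T[:3,:3]=R.from_euler("xyz",[-3.13836935,0.00530971,2.62410738]).as_matrix();T[:3,3]=[ 0.60171059,-0.27874449,0.13046985];c0["T_world_cam"]=T@c["T_tool_cam"]
P=w2p(c0,[(259,147),(290,146),(287,266),(261,266)],.012);print(P.round(4),P.mean(0))
d=P[0]+P[1]-P[2]-P[3];print(np.degrees(np.arctan2(d[1],d[0])),np.linalg.norm(P[0]-P[1]),np.linalg.norm(d)/2)
s=arm.sense();print(s["ee_pos"],s["tcp_rot"])
E
```

```text
[ 0.60302732 -0.27971261  0.13207252] [-3.13841764  0.00909924  2.62389614] 0.03356210015343555
[[ 0.5536 -0.2702  0.012 ]
 [ 0.5657 -0.2475  0.012 ]
 [ 0.6602 -0.3034  0.012 ]
 [ 0.6483 -0.3244  0.012 ]] [ 0.60695313 -0.2863826   0.012     ]
149.8105698329646 0.02571471801850285 0.10944431700828275
[ 0.6037326  -0.28024962  0.13294649] [-3.13841942  0.01124932  2.62374511]
```

```bash
cat >> h.py <<'E'
def go(x,y,z,yawdeg):
    s=arm.sense(); Rt=R.from_euler("xyz",[np.pi,0,np.radians(yawdeg)]); d=Rt*R.from_euler("xyz",s["tcp_rot"]).inv()
    print("dp",(np.array([x,y,z])-s["ee_pos"]).round(4),"rot",d.as_rotvec().round(3),"F",s["contact_force"].round(1),"w",round(s["grip_width"],4),"t",s["time"],"q6",s["q"][5].round(2))
E
python3 -c "
from h import *
go(.6055,-.286,.004,150.1)"
```

```text
dp [ 0.0018 -0.0058 -0.1289] rot [ 0.008  0.008 -0.004] F [0.2 0.3 0.5] w 0.0858 t 3.1 q6 -1.55
```

```bash
python3 -m inch '{"dp":[[0.002,-0.006,-0.03],[0.002,-0.006,-0.06],[0.002,-0.006,-0.08],[0.002,-0.006,-0.09],[0.002,-0.006,-0.09]],"rotation":[[0.008,0.008,-0.004],[0.008,0.008,-0.004],[0.008,0.008,-0.004],[0.008,0.008,-0.004],[0.008,0.008,-0.004]]}'
python3 -c "
from h import *
go(.6055,-.286,.004,150.1)"
```

```text
time: 3.6
ee_pos: [0.6059, -0.2863, 0.0432]
tcp_rot: [-3.141, 0.0, 2.62]
contact_force: [0.4, 0.1, 0.8]
grip_width: 0.0853
dp [-0.0004  0.0003 -0.0392] rot [0. 0. 0.] F [0.4 0.1 0.8] w 0.0853 t 3.6 q6 -1.55
```

```bash
python3 -m inch '{"dp":[[0,0,-0.02],[0,0,-0.034],[0,0,-0.039],[0,0,-0.039],[0,0,-0.039]],"rotation":[[0,0,0],[0,0,0],[0,0,0],[0,0,0],[0,0,0]]}'
python3 -m inch '{"dp":[[0,0,0],[0,0,0],[0,0,0],[0,0,0],[0,0,0]],"rotation":[[0,0,0],[0,0,0],[0,0,0],[0,0,0],[0,0,0]]}' 1
python3 -m inch '{"dp":[[0,0,0],[0,0,0],[0,0,0],[0,0,0],[0,0,0]],"rotation":[[0,0,0],[0,0,0],[0,0,0],[0,0,0],[0,0,0]]}'
```

```text
time: 4.1
ee_pos: [0.6064, -0.2865, 0.0049]
tcp_rot: [-3.141, 0.001, 2.62]
contact_force: [0.6, 0.1, -0.1]
grip_width: 0.0855
time: 4.6
ee_pos: [0.6067, -0.2867, 0.0055]
tcp_rot: [-3.141, 0.002, 2.62]
contact_force: [-0.9, -0.4, 2.9]
grip_width: 0.0237
time: 5.1
ee_pos: [0.6067, -0.2867, 0.0055]
tcp_rot: [-3.141, 0.002, 2.62]
contact_force: [-0.7, 0.0, 0.5]
grip_width: 0.0237
```

```bash
python3 -m inch '{"dp":[[0,0,0.03],[0,0,0.07],[0,0,0.12],[0,0,0.17],[0,0,0.19]],"rotation":[[0,0,0],[0,0,0],[0,0,0],[0,0,0],[0,0,0]]}'
python3 -m inch '{"dp":[[-0.018,0.04,0],[-0.036,0.08,0],[-0.054,0.12,0],[-0.072,0.16,0],[-0.08,0.18,0]],"rotation":[[0,0,0.14],[0,0,0.28],[0,0,0.42],[0,0,0.56],[0,0,0.7]]}'
python3 -m inch '{"dp":[[0,0,0],[0,0,0],[0,0,0]],"rotation":[[0,0,0],[0,0,0],[0,0,0]]}'
python3 - <<'E'
from h import *
c=shot("wrist","w5.png"); np.save("w5T.npy",c["T_world_cam"])
go(.508,-.041,.09,190.4)
E
```

```text
time: 5.6
ee_pos: [0.6086, -0.2877, 0.2004]
tcp_rot: [3.142, 0.009, 2.62]
contact_force: [1.2, -0.4, -4.5]
grip_width: 0.024
time: 6.1
ee_pos: [0.5245, -0.104, 0.1989]
tcp_rot: [3.138, 0.004, -2.956]
contact_force: [-0.2, -0.8, -4.4]
grip_width: 0.024
time: 6.4
ee_pos: [0.525, -0.1049, 0.1985]
tcp_rot: [3.138, 0.004, -2.958]
contact_force: [-0.1, 0.1, -5.4]
grip_width: 0.0237
dp [-0.0172  0.0641 -0.1086] rot [-0.004  0.004 -0.002] F [ 0.4 -0.1 -4.6] w 0.0239 t 6.45 q6 -2.04
```

View pics/w5.png

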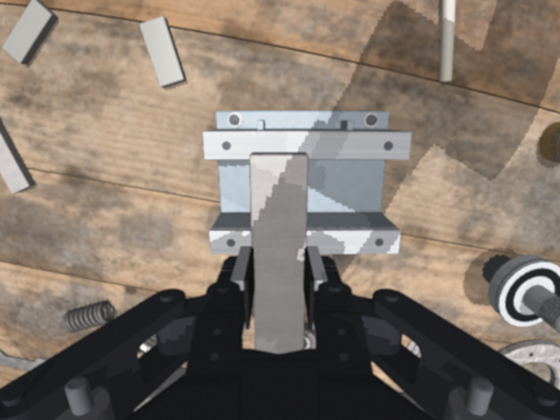

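```bash
python3 - <<'E'
from h import *
c=shot("wrist"); c["T_world_cam"]=np.load("w5T.npy")
P=w2p(c,[(204,132),(410,132),(411,159),(204,159),(210,230),(398,230),(400,252),(210,254)],.07)
print(P.round(4),P[:4].mean(0),P[4:].mean(0),P.mean(0))
for a,b in [(0,1),(3,2),(4,5),(7,6)]: d=P[b]-P[a];print(np.degrees(np.arctan2(d[1],d[0])),np.linalg.norm(d))
# bar front end px, underside/top approx z: tcp z + ~0.008
P=w2p(c,[(250,155),(308,154)],.1985+.006);print(P,P.mean(0))
E
```

```text
[[ 0.4795 -0.1773  0.07  ]
 [ 0.447  -0.0033  0.07  ]
 [ 0.4693  0.0043  0.07  ]
 [ 0.5025 -0.1745  0.07  ]
 [ 0.5672 -0.1613  0.07  ]
 [ 0.5357  0.0118  0.07  ]
 [ 0.5571  0.0204  0.07  ]
 [ 0.5915 -0.1585  0.07  ]] [ 0.47459151 -0.08769577  0.07      ] [ 0.56284609 -0.07189618  0.07      ] [ 0.5187188  -0.07979597  0.07      ]
100.59327077500619 0.17695720699161424
100.51612366780407 0.18180275531915208
100.29951804409244 0.17597977134654824
100.8822031901402 0.18214869412715606
[[ 0.47367427 -0.12677132  0.2045    ]
 [ 0.46866743 -0.1019168   0.2045    ]] [ 0.47117085 -0.11434406  0.2045    ]
```

```bash
python3 -m inch '{"dp":[[-0.008,0.03,0],[-0.015,0.066,0],[-0.015,0.066,-0.04],[-0.015,0.066,-0.08],[-0.015,0.066,-0.105]],"rotation":[[-0.004,0.004,0],[-0.004,0.004,0],[-0.004,0.004,0],[-0.004,0.004,0],[-0.004,0.004,0]]}'
python3 -m inch '{"dp":[[0,0,0],[0,0,0]],"rotation":[[0,0,0],[0,0,0]]}'
python3 - <<'E'
from h import *
go(.51,-.039,.0765,190.5)
E
```

```text
time: 7.0
ee_pos: [0.5097, -0.0396, 0.0915]
tcp_rot: [3.141, -0.002, -2.96]
contact_force: [0.3, -0.1, -5.3]
grip_width: 0.0233
time: 7.2
ee_pos: [0.5101, -0.0404, 0.0911]
tcp_rot: [3.141, -0.003, -2.961]
contact_force: [1.0, -0.5, -4.5]
grip_width: 0.0235
dp [-0.0001  0.0014 -0.0146] rot [-0.    -0.003  0.003] F [ 1.  -0.5 -4.5] w 0.0235 t 7.2 q6 -1.91
```

```bash
python3 -m inch '{"dp":[[0,0.001,-0.006],[0,0.001,-0.01],[0,0.001,-0.013],[0,0.001,-0.014],[0,0.001,-0.015]],"rotation":[[0,-0.003,0.003],[0,-0.003,0.003],[0,-0.003,0.003],[0,-0.003,0.003],[0,-0.003,0.003]]}'
python3 -m inch '{"dp":[[0,0,-0.001],[0,0,-0.001]],"rotation":[[0,0,0],[0,0,0]]}'

```

```text
time: 7.7
ee_pos: [0.5103, -0.0394, 0.0764]
tcp_rot: [3.141, 0.0, -2.958]
contact_force: [-0.0, -0.8, -4.2]
grip_width: 0.0238
time: 7.9
ee_pos: [0.5104, -0.0394, 0.0755]
tcp_rot: [-3.142, 0.001, -2.958]
contact_force: [0.3, -0.0, -4.7]
grip_width: 0.0237
```

```bash
python3 -m inch '{"dp":[[0,0,-0.001],[0,0,-0.002],[0,0,-0.002]],"rotation":[[0,0,0],[0,0,0],[0,0,0]]}'

```

```text
time: 8.2
ee_pos: [0.5105, -0.0394, 0.0754]
tcp_rot: [-3.141, 0.002, -2.958]
contact_force: [-4.8, 0.4, 11.9]
grip_width: 0.0237
```

Contact has been made. I'll release and rise.

```bash
python3 -m inch '{"dp":[[0,0,0],[0,0,0],[0,0,0],[0,0,0],[0,0,0]],"rotation":[[0,0,0],[0,0,0],[0,0,0],[0,0,0],[0,0,0]]}' -1
python3 -m inch '{"dp":[[0,0,0.03],[0,0,0.07],[0,0,0.12],[0,0,0.14],[0,0,0.14]],"rotation":[[0,0,0],[0,0,0],[0,0,0],[0,0,0],[0,0,0]]}'
python3 - <<'E'
from h import *
c=shot("wrist","w6.png"); np.save("w6T.npy",c["T_world_cam"])
go(.536,-.421,.21,211.9)
E
```

```text
time: 8.7
ee_pos: [0.5106, -0.0394, 0.0753]
tcp_rot: [-3.141, 0.002, -2.958]
contact_force: [0.1, -0.3, 0.2]
grip_width: 0.0854
time: 9.2
ee_pos: [0.5133, -0.0398, 0.2191]
tcp_rot: [-3.138, 0.009, -2.958]
contact_force: [-0.2, -0.8, -0.2]
grip_width: 0.0854
dp [ 0.0244 -0.3815 -0.0068] rot [-0.     0.006  0.373] F [-0.4 -0.9 -0.9] w 0.0853 t 9.25 q6 -1.91
```

View pics/w6.png

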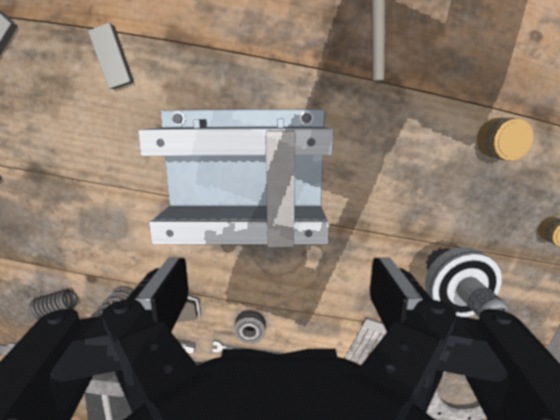

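```bash
for i in 1; do python3 -m inch '{"dp":[[0.002,-0.02,0],[0.003,-0.04,0],[0.004,-0.06,0],[0.005,-0.08,0],[0.006,-0.095,0]],"rotation":[[0,0,-0.14],[0,0,-0.28],[0,0,-0.42],[0,0,-0.56],[0,0,-0.7]]}'
python3 -m inch '{"dp":[[0.002,-0.02,0],[0.003,-0.04,0],[0.004,-0.06,0],[0.005,-0.08,0],[0.006,-0.095,0]],"rotation":[[0,0,-0.14],[0,0,-0.28],[0,0,-0.42],[0,0,-0.56],[0,0,-0.7]]}'
python3 -m inch '{"dp":[[0.002,-0.02,0],[0.003,-0.04,0],[0.004,-0.06,0],[0.005,-0.08,0],[0.006,-0.095,0]],"rotation":[[0,0,-0.14],[0,0,-0.28],[0,0,-0.42],[0,0,-0.56],[0,0,-0.7]]}'
python3 -m inch '{"dp":[[0.002,-0.02,0],[0.003,-0.04,0],[0.004,-0.06,0],[0.005,-0.08,0],[0.006,-0.095,0]],"rotation":[[0,0,-0.13],[0,0,-0.26],[0,0,-0.4],[0,0,-0.53],[0,0,-0.66]]}'; done
python3 - <<'E'
from h import *
go(.536,-.421,.11,31.9)
E
```

```text
time: 9.75
ee_pos: [0.5163, -0.1352, 0.2143]
tcp_rot: [-3.139, 0.001, 2.619]
contact_force: [-0.4, -0.1, 0.2]
grip_width: 0.0856
time: 10.25
ee_pos: [0.5209, -0.2308, 0.2116]
tcp_rot: [-3.135, -0.002, 1.913]
contact_force: [-0.4, 0.5, -0.3]
grip_width: 0.0855
time: 10.75
ee_pos: [0.5257, -0.3263, 0.2087]
tcp_rot: [-3.131, -0.003, 1.206]
contact_force: [0.5, -0.0, -0.6]
grip_width: 0.0853
time: 11.25
ee_pos: [0.5306, -0.4217, 0.2054]
tcp_rot: [-3.127, -0.002, 0.54]
contact_force: [-0.6, 0.2, 1.2]
grip_width: 0.0855
dp [ 0.0054  0.0007 -0.0954] rot [-0.014 -0.006  0.016] F [-0.6  0.2  1.2] w 0.0855 t 11.25 q6 0.29
```

```bash
python3 -m inch '{"dp":[[0.005,0.001,-0.03],[0.005,0.001,-0.06],[0.005,0.001,-0.07],[0.005,0.001,-0.07],[0.005,0.001,-0.07]],"rotation":[[-0.014,-0.006,0.016],[-0.014,-0.006,0.016],[-0.014,-0.006,0.016],[-0.014,-0.006,0.016],[-0.014,-0.006,0.016]]}'
python3 - <<'E'
from h import *
c=shot("wrist","w7.png"); np.save("w7T.npy",c["T_world_cam"])
for o in bars(c,.012,(150,100,400,340)): print([np.round(a,4) for a in o])
go(.536,-.421,.11,31.9)
E
```

```text
time: 11.75
ee_pos: [0.5358, -0.4207, 0.1353]
tcp_rot: [-3.141, 0.001, 0.557]
contact_force: [0.5, -0.5, 0.4]
grip_width: 0.085
[array([280.2876, 195.7464]), array([ 0.5384, -0.4202]), array([0.1088, 0.026 ]), np.float64(31.525)]
[array([198.4567, 276.8506]), array([ 0.4296, -0.3953]), array([0.0284, 0.0221]), np.float64(15.2091)]
[array([350.2918, 331.5014]), array([ 0.4555, -0.5563]), array([0.0693, 0.0219]), np.float64(122.7592)]
dp [-0.0003  0.0002 -0.0263] rot [0.001 0.001 0.   ] F [ 0.1 -0.4  0.3] w 0.0857 t 11.8 q6 0.29
```

View pics/w7.png

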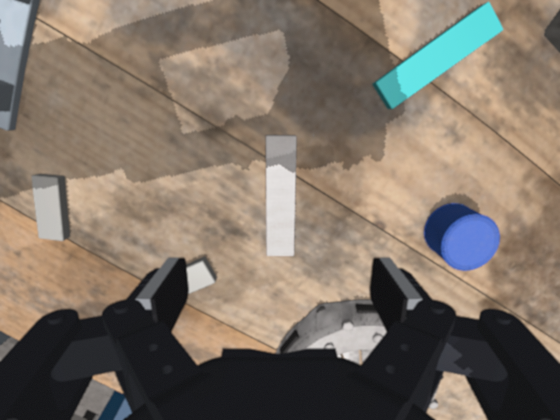

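```bash
python3 -m inch '{"dp":[[0.0015,0,-0.03],[0.0015,0,-0.06],[0.0015,0,-0.09],[0.0015,0,-0.1],[0.0015,0,-0.1]],"rotation":[[0,0,0],[0,0,0],[0,0,0],[0,0,0],[0,0,0]]}'
python3 - <<'E'
from h import *
go(.5375,-.4205,.005,31.7)
E
```

```text
time: 12.3
ee_pos: [0.5376, -0.4209, 0.0359]
tcp_rot: [3.141, 0.001, 0.557]
contact_force: [-0.7, -0.1, -0.6]
grip_width: 0.0854
dp [-0.0001  0.0004 -0.0309] rot [ 0.    -0.    -0.003] F [-0.7 -0.1 -0.6] w 0.0854 t 12.3 q6 0.29
```

```bash
python3 -m inch '{"dp":[[0,0,-0.02],[0,0,-0.028],[0,0,-0.031],[0,0,-0.031],[0,0,-0.031]],"rotation":[[0,0,-0.003],[0,0,-0.003],[0,0,-0.003],[0,0,-0.003],[0,0,-0.003]]}'
python3 -m inch '{"dp":[[0,0,0],[0,0,0],[0,0,0],[0,0,0],[0,0,0]],"rotation":[[0,0,0],[0,0,0],[0,0,0],[0,0,0],[0,0,0]]}' 1
python3 -m inch '{"dp":[[0,0,0.03],[0,0,0.07],[0,0,0.12],[0,0,0.17],[0,0,0.19]],"rotation":[[0,0,0],[0,0,0],[0,0,0],[0,0,0],[0,0,0]]}'
python3 - <<'E'
from h import *
go(.526,-.123,.19,10.5)
E
```

```text
time: 12.8
ee_pos: [0.5381, -0.4214, 0.006]
tcp_rot: [3.14, 0.0, 0.554]
contact_force: [0.2, -0.2, 0.3]
grip_width: 0.0854
time: 13.3
ee_pos: [0.5383, -0.4215, 0.0065]
tcp_rot: [3.139, -0.0, 0.554]
contact_force: [-0.0, -0.1, 2.7]
grip_width: 0.0237
time: 13.8
ee_pos: [0.54, -0.423, 0.2016]
tcp_rot: [3.132, -0.002, 0.554]
contact_force: [0.4, -0.7, -4.2]
grip_width: 0.0234
dp [-0.014   0.3    -0.0116] rot [ 0.008  0.005 -0.37 ] F [ 0.4 -0.7 -4.2] w 0.0234 t 13.8 q6 0.29
```

```bash
python3 -m inch '{"dp":[[-0.002,0.04,0],[-0.004,0.08,0],[-0.006,0.12,0],[-0.007,0.16,0],[-0.007,0.18,0]],"rotation":[[0.008,0.005,-0.08],[0.008,0.005,-0.16],[0.008,0.005,-0.24],[0.008,0.005,-0.32],[0.008,0.005,-0.37]]}'
python3 -m inch '{"dp":[[-0.002,0.03,0],[-0.004,0.07,0],[-0.006,0.1,0],[-0.007,0.12,0],[-0.007,0.12,0]],"rotation":[[0,0,0],[0,0,0],[0,0,0],[0,0,0],[0,0,0]]}'
python3 - <<'E'
from h import *
c=shot("wrist","w8.png"); np.save("w8T.npy",c["T_world_cam"])
go(.526,-.123,.09,10.5)
E
```

```text
time: 14.3
ee_pos: [0.5309, -0.2387, 0.2002]
tcp_rot: [-3.137, 0.003, 0.183]
contact_force: [0.1, -0.7, -4.2]
grip_width: 0.0236
time: 14.8
ee_pos: [0.5221, -0.1154, 0.199]
tcp_rot: [-3.134, 0.006, 0.185]
contact_force: [-0.8, -1.1, -4.9]
grip_width: 0.0238
dp [ 0.0033 -0.0058 -0.1092] rot [-0.004 -0.006 -0.002] F [ 0.  -0.5 -4.1] w 0.0236 t 14.85 q6 1.08
```

View pics/w8.png

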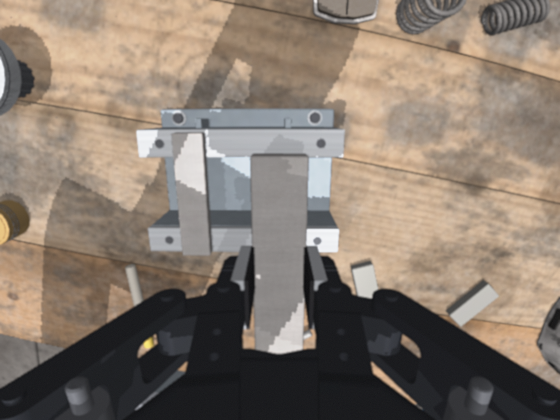

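```bash
python3 - <<'E'
from h import *
c=shot("wrist"); c["T_world_cam"]=np.load("w8T.npy")
P=w2p(c,[(174,134),(205,133),(212,253),(182,255)],.082);print(P.round(4),P.mean(0))
c["T_world_cam"]=np.load("w6T.npy")
P=w2p(c,[(266,130),(294,129),(295,246),(267,247)],.082);print(P.round(4),P.mean(0))
P=w2p(c,[(139,130),(331,129),(331,153),(141,155),(151,224),(327,222),(328,243),(151,244)],.07);print(P.mean(0))
go(.526,-.123,.09,10.5)
E
```

```text
[[ 0.5619 -0.0189  0.082 ]
 [ 0.5672 -0.0442  0.082 ]
 [ 0.4617 -0.0632  0.082 ]
 [ 0.4544 -0.0361  0.082 ]] [ 0.51129049 -0.04061191  0.082     ]
[[ 0.4582 -0.0614  0.082 ]
 [ 0.4529 -0.0374  0.082 ]
 [ 0.5615 -0.0149  0.082 ]
 [ 0.5675 -0.0415  0.082 ]] [ 0.51002655 -0.03878424  0.082     ]
[ 0.51895402 -0.08019769  0.07      ]
dp [ 0.0027 -0.0046 -0.1095] rot [-0.004 -0.005 -0.001] F [-0.1 -0.4 -4.1] w 0.0236 t 14.9 q6 1.08
```

```bash
python3 -m inch '{"dp":[[0.003,-0.005,-0.03],[0.003,-0.005,-0.06],[0.003,-0.005,-0.09],[0.003,-0.005,-0.107],[0.003,-0.005,-0.107]],"rotation":[[-0.004,-0.005,0],[-0.004,-0.005,0],[-0.004,-0.005,0],[-0.004,-0.005,0],[-0.004,-0.005,0]]}'
python3 - <<'E'
from h import *
go(.526,-.124,.0765,10.5)
E
```

```text
time: 15.4
ee_pos: [0.5239, -0.1239, 0.0894]
tcp_rot: [-3.139, 0.006, 0.183]
contact_force: [-1.0, -0.0, -4.2]
grip_width: 0.0236
dp [ 0.0021 -0.0001 -0.0129] rot [-0.001 -0.006  0.001] F [-1.  -0.  -4.2] w 0.0236 t 15.4 q6 1.08
```

```bash
python3 -m inch '{"dp":[[0.002,0,-0.005],[0.002,0,-0.01],[0.002,0,-0.012],[0.002,0,-0.013],[0.002,0,-0.013]],"rotation":[[-0.001,-0.006,0],[-0.001,-0.006,0],[-0.001,-0.006,0],[-0.001,-0.006,0],[-0.001,-0.006,0]]}'
python3 -m inch '{"dp":[[0,0,-0.001],[0,0,-0.002],[0,0,-0.002]],"rotation":[[0,0,0],[0,0,0],[0,0,0]]}'

```

```text
time: 15.9
ee_pos: [0.5262, -0.124, 0.0768]
tcp_rot: [3.141, -0.0, 0.183]
contact_force: [0.9, -0.6, -4.4]
grip_width: 0.0239
time: 16.2
ee_pos: [0.5265, -0.124, 0.0765]
tcp_rot: [3.141, -0.002, 0.183]
contact_force: [-2.2, 0.7, 7.0]
grip_width: 0.0235
```

```bash
python3 -m inch '{"dp":[[0,0,0],[0,0,0],[0,0,0],[0,0,0],[0,0,0]],"rotation":[[0,0,0],[0,0,0],[0,0,0],[0,0,0],[0,0,0]]}' -1
python3 -m inch '{"dp":[[0,0,0.03],[0,0,0.07],[0,0,0.12],[0,0,0.15],[0,0,0.15]],"rotation":[[0,0,0],[0,0,0],[0,0,0],[0,0,0],[0,0,0]]}'
python3 - <<'E'
from h import *
c=shot("wrist","w9.png"); np.save("w9T.npy",c["T_world_cam"])
go(.58,.18,.23,10.5)
E
```

```text
time: 16.7
ee_pos: [0.5266, -0.124, 0.0764]
tcp_rot: [3.141, -0.002, 0.183]
contact_force: [-0.3, -0.2, 0.1]
grip_width: 0.0854
time: 17.2
ee_pos: [0.53, -0.1251, 0.2317]
tcp_rot: [3.135, -0.011, 0.183]
contact_force: [0.5, 0.8, -0.6]
grip_width: 0.0855
dp [0.0517 0.3046 0.001 ] rot [0.003 0.008 0.   ] F [-0.1  0.8 -0.6] w 0.0852 t 17.25 q6 1.08
```

View pics/w9.png

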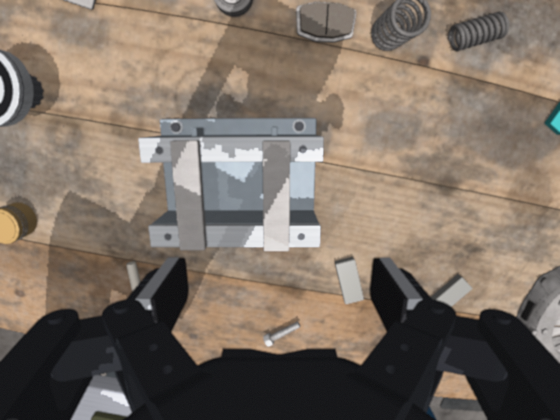

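```bash
python3 - <<'E'
from h import *
c=shot("wrist"); c["T_world_cam"]=np.load("w9T.npy")
A=w2p(c,[(172,142),(199,141),(206,248),(181,249)],.082);B=w2p(c,[(263,141),(290,140),(289,249),(264,249)],.082)
a,b=A.mean(0),B.mean(0);print(a,b,(a+b)/2,np.linalg.norm(a-b))
for P in (A,B):
    d=P[0]+P[1]-P[2]-P[3];print(np.degrees(np.arctan2(d[1],d[0])))
E
python3 -m inch '{"dp":[[0.01,0.04,0],[0.02,0.08,0],[0.03,0.12,0],[0.035,0.16,0],[0.04,0.2,0]],"rotation":[[0.003,0.008,0],[0.003,0.008,0],[0.003,0.008,0],[0.003,0.008,0],[0.003,0.008,0]]}'
python3 -m inch '{"dp":[[0.005,0.04,0],[0.01,0.07,0],[0.01,0.1,0],[0.01,0.1,0],[0.01,0.1,0]],"rotation":[[0,0,0],[0,0,0],[0,0,0],[0,0,0],[0,0,0]]}'
python3 - <<'E'
from h import *
c=shot("wrist","w10.png"); np.save("w10T.npy",c["T_world_cam"])
go(.58,.18,.23,10.5)
print(p2w(c,[[.58,.18,.065],[.58,.18,.118]]))
E
```

```text
[ 0.51137921 -0.04065502  0.082     ] [ 0.5266644  -0.12399585  0.082     ] [ 0.5190218  -0.08232543  0.082     ] 0.08473093036381416
10.295865802555484
10.298000759069218
time: 17.8
ee_pos: [0.5655, 0.0773, 0.2244]
tcp_rot: [-3.139, 0.009, 0.183]
contact_force: [1.0, -0.3, 0.4]
grip_width: 0.0856
time: 18.3
ee_pos: [0.5742, 0.1774, 0.2221]
tcp_rot: [-3.139, 0.013, 0.184]
contact_force: [0.8, -0.6, 0.6]
grip_width: 0.0856
dp [0.0056 0.0033 0.0075] rot [ 0.    -0.013  0.   ] F [ 0.1 -0.9  1. ] w 0.0851 t 18.35 q6 1.61
[[278.07031934 182.53797414]
 [277.79799088 196.56788233]]
```

View pics/w10.png

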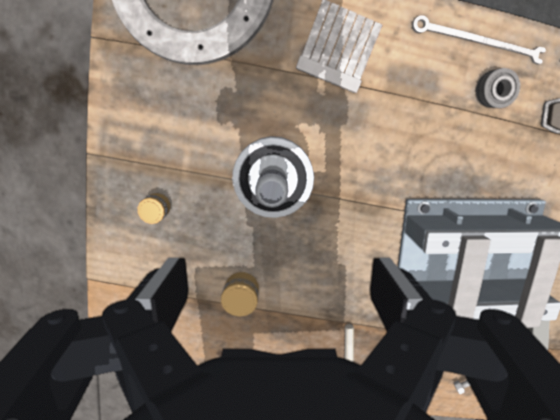

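```bash
python3 - <<'E'
from h import *
c=shot("wrist"); c["T_world_cam"]=np.load("w10T.npy")
im=cv2.imread("pics/w10.png");cv2.imwrite("pics/w10c.png",cv2.resize(im[130:225,225:325],None,fx=6,fy=6))
print(w2p(c,[(273,177)],.065),w2p(c,[(272,188)],.118))
print(w2p(c,[(239,289)],.034),w2p(c,[(151,210)],.026))
E
```

```text
[[0.58452947 0.18586784 0.065     ]] [[0.58621699 0.18592854 0.118     ]]
[[0.4351587  0.20156812 0.034     ]] [[0.51327726 0.31680822 0.026     ]]
```

View pics/w10c.png

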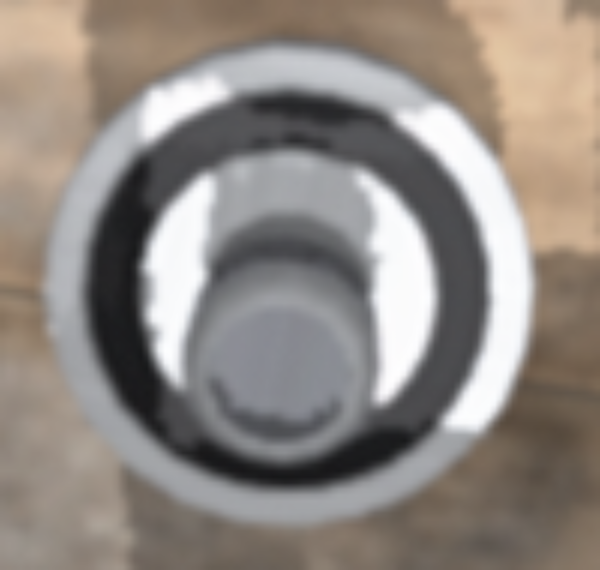

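```bash
python3 -m inch '{"dp":[[0.009,0.008,-0.03],[0.009,0.008,-0.06],[0.009,0.008,-0.08],[0.009,0.008,-0.08],[0.009,0.008,-0.08]],"rotation":[[0,-0.013,0],[0,-0.013,0],[0,-0.013,0],[0,-0.013,0],[0,-0.013,0]]}'
python3 - <<'E'
from h import *
c=shot("wrist","w11.png"); np.save("w11T.npy",c["T_world_cam"])
go(.584,.1855,.074,10.5)
im=cv2.imread("pics/w11.png");cv2.imwrite("pics/w11c.png",cv2.resize(im[80:280,150:410],None,fx=3,fy=3))
E
```

```text
time: 18.9
ee_pos: [0.5837, 0.1831, 0.1429]
tcp_rot: [3.141, -0.0, 0.181]
contact_force: [0.8, -0.3, -0.2]
grip_width: 0.0852
dp [-0.0005  0.002  -0.0699] rot [-0.     0.002  0.002] F [ 0.3  0.1 -0. ] w 0.0856 t 18.95 q6 1.63
```

View pics/w11c.png

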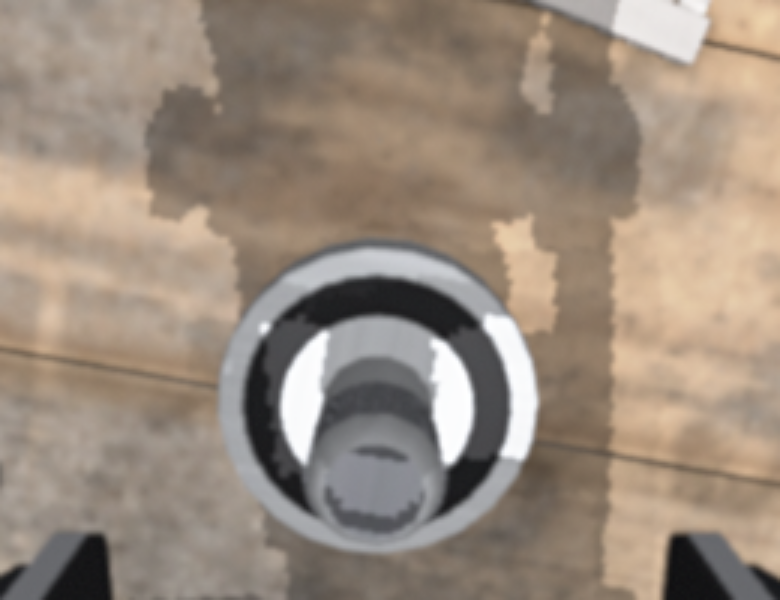

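```bash
python3 - <<'E'
from h import *
c=shot("wrist"); c["T_world_cam"]=np.load("w11T.npy")
q=lambda x,y:((x+.5)/3-.5+150,(y+.5)/3-.5+80)
print(w2p(c,[q(377,396)],.065),w2p(c,[q(375,487)],.118))
go(.584,.1855,.074,10.5)
E
```

```text
[[0.58578596 0.18648987 0.065     ]] [[0.58367991 0.18596593 0.118     ]]
dp [-0.0008  0.0017 -0.0704] rot [-0.001  0.003  0.002] F [-0.5 -0.8  0.7] w 0.0855 t 19.0 q6 1.63
```

```bash
python3 -m inch '{"dp":[[0,0.002,-0.02],[0,0.002,-0.04],[0,0.002,-0.06],[0,0.002,-0.069],[0,0.002,-0.069]],"rotation":[[0,0.003,0],[0,0.003,0],[0,0.003,0],[0,0.003,0],[0,0.003,0]]}'
python3 -m inch '{"dp":[[0,0,0],[0,0,0],[0,0,0],[0,0,0],[0,0,0]],"rotation":[[0,0,0],[0,0,0],[0,0,0],[0,0,0],[0,0,0]]}' 1
python3 -m inch '{"dp":[[0,0,0],[0,0,0]],"rotation":[[0,0,0],[0,0,0]]}'
python3 - <<'E'
from h import *
c=shot("wrist","w12.png"); shot("scene","s12.png")
go(.584,.1855,.074,10.5)
E
```

```text
time: 19.5
ee_pos: [0.5846, 0.1856, 0.0752]
tcp_rot: [-3.141, 0.0, 0.181]
contact_force: [-0.4, 0.1, 0.6]
grip_width: 0.0855
time: 20.0
ee_pos: [0.5852, 0.1859, 0.0761]
tcp_rot: [-3.141, -0.001, 0.181]
contact_force: [-0.2, 0.9, 4.9]
grip_width: 0.0265
time: 20.2
ee_pos: [0.5851, 0.1859, 0.0762]
tcp_rot: [-3.141, -0.001, 0.181]
contact_force: [0.5, 0.0, 1.1]
grip_width: 0.0263
dp [-0.0012 -0.0004 -0.0022] rot [-0.001  0.001  0.002] F [-0.2 -0.2  1.5] w 0.0265 t 20.3 q6 1.63
```

View pics/w12.png

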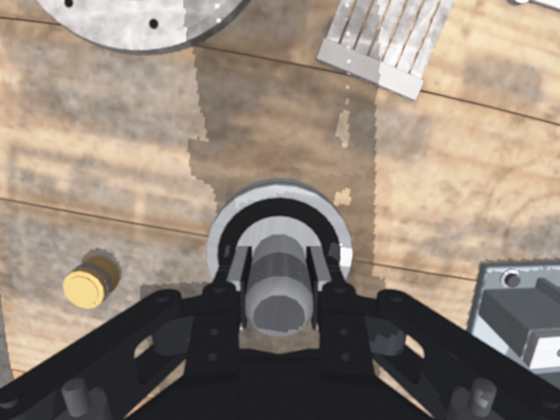

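```bash
python3 -m inch '{"dp":[[0,0,0.02],[0,0,0.05],[0,0,0.09],[0,0,0.12],[0,0,0.14]],"rotation":[[0,0,0],[0,0,0],[0,0,0],[0,0,0],[0,0,0]]}'
python3 -m inch '{"dp":[[-0.005,-0.02,0],[-0.012,-0.05,0],[-0.02,-0.08,0],[-0.028,-0.11,0],[-0.036,-0.14,0]],"rotation":[[0,0,0],[0,0,0],[0,0,0],[0,0,0],[0,0,0]]}'
python3 - <<'E'
from h import *
go(.519,-.082,.21,10.5)
E
```

```text
time: 20.8
ee_pos: [0.5849, 0.1858, 0.217]
tcp_rot: [-3.141, -0.001, 0.181]
contact_force: [1.1, -0.3, -6.5]
grip_width: 0.0264
time: 21.3
ee_pos: [0.5469, 0.0447, 0.2151]
tcp_rot: [-3.14, 0.003, 0.182]
contact_force: [-0.0, 0.5, -7.2]
grip_width: 0.0263
dp [-0.0279 -0.1267 -0.0051] rot [-0.001 -0.003  0.002] F [-0.   0.5 -7.2] w 0.0263 t 21.3 q6 1.39
```

```bash
python3 -m inch '{"dp":[[-0.01,-0.04,-0.005],[-0.018,-0.08,-0.005],[-0.026,-0.11,-0.005],[-0.028,-0.126,-0.005],[-0.028,-0.126,-0.005]],"rotation":[[-0.001,-0.003,0.002],[-0.001,-0.003,0.002],[-0.001,-0.003,0.002],[-0.001,-0.003,0.002],[-0.001,-0.003,0.002]]}'
python3 -m inch '{"dp":[[0,0,0],[0,0,0]],"rotation":[[0,0,0],[0,0,0]]}'
python3 - <<'E'
from h import *
c=shot("wrist","w13.png"); np.save("w13T.npy",c["T_world_cam"])
shot("scene","s13.png")
go(.519,-.082,.1142,10.5)
E
```

```text
time: 21.8
ee_pos: [0.517, -0.0834, 0.2084]
tcp_rot: [-3.142, 0.004, 0.18]
contact_force: [0.8, 1.2, -6.6]
grip_width: 0.0265
time: 22.0
ee_pos: [0.516, -0.0827, 0.2073]
tcp_rot: [-3.14, 0.007, 0.181]
contact_force: [0.4, 1.4, -6.6]
grip_width: 0.0267
dp [ 0.0023  0.0005 -0.0937] rot [ 0.    -0.006  0.002] F [-0.5 -0.6 -6.4] w 0.0263 t 22.1 q6 1.15
```

View pics/w13.png

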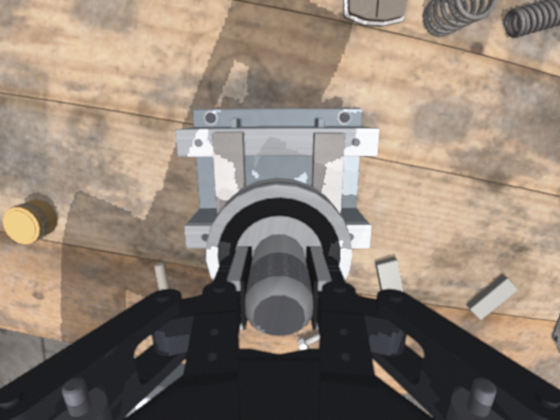

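View pics/s13.png

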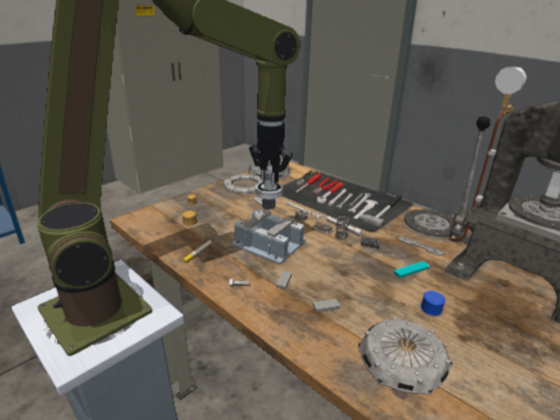

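```bash
python3 -m inch '{"dp":[[0.002,0.001,-0.015],[0.002,0.001,-0.03],[0.002,0.001,-0.045],[0.002,0.001,-0.06],[0.002,0.001,-0.07]],"rotation":[[0,-0.006,0.002],[0,-0.006,0.002],[0,-0.006,0.002],[0,-0.006,0.002],[0,-0.006,0.002]]}'
python3 - <<'E'
from h import *
go(.519,-.082,.1142,10.5)
E
```

```text
time: 22.6
ee_pos: [0.5184, -0.0804, 0.1368]
tcp_rot: [-3.141, 0.001, 0.185]
contact_force: [-1.0, -0.1, -7.1]
grip_width: 0.0268
dp [ 0.0006 -0.0016 -0.0226] rot [-0.    -0.001 -0.002] F [-1.  -0.1 -7.1] w 0.0268 t 22.6 q6 1.15
```

```bash
python3 -m inch '{"dp":[[0,-0.001,-0.008],[0,-0.001,-0.014],[0,-0.001,-0.018],[0,-0.001,-0.021],[0,-0.001,-0.022]],"rotation":[[0,-0.001,-0.002],[0,-0.001,-0.002],[0,-0.001,-0.002],[0,-0.001,-0.002],[0,-0.001,-0.002]]}'
python3 -m inch '{"dp":[[0,0,-0.001],[0,0,-0.001]],"rotation":[[0,0,0],[0,0,0]]}'
python3 - <<'E'
from h import *
go(.519,-.082,.1142,10.5)
E
```

```text
time: 23.1
ee_pos: [0.5186, -0.0815, 0.1148]
tcp_rot: [-3.141, -0.001, 0.183]
contact_force: [-0.1, 0.2, -7.2]
grip_width: 0.0265
time: 23.3
ee_pos: [0.5189, -0.0816, 0.1142]
tcp_rot: [3.142, -0.001, 0.183]
contact_force: [0.2, -0.7, -6.9]
grip_width: 0.0262
dp [ 0.0001 -0.0004  0.    ] rot [-0.     0.001  0.001] F [ 0.2 -0.7 -6.9] w 0.0262 t 23.3 q6 1.15
```

```bash
python3 -m inch '{"dp":[[0,0,-0.001],[0,0,-0.002],[0,0,-0.002]],"rotation":[[0,0,0],[0,0,0],[0,0,0]]}'
python3 - <<'E'
from h import *
go(.519,-.082,.1142,10.5)
E
```

```text
time: 23.6
ee_pos: [0.519, -0.0816, 0.1141]
tcp_rot: [3.141, -0.002, 0.183]
contact_force: [-4.1, 0.2, 8.7]
grip_width: 0.027
dp [ 0.     -0.0004  0.0001] rot [0.    0.003 0.001] F [-4.1  0.2  8.7] w 0.027 t 23.6 q6 1.15
```

```bash
python3 -m inch '{"dp":[[0,0,0],[0,0,0],[0,0,0],[0,0,0],[0,0,0]],"rotation":[[0,0,0],[0,0,0],[0,0,0],[0,0,0],[0,0,0]]}' -1
python3 -m inch '{"dp":[[0,0,0.02],[0,0,0.05],[0,0,0.09],[0,0,0.13],[0,0,0.13]],"rotation":[[0,0,0],[0,0,0],[0,0,0],[0,0,0],[0,0,0]]}'
python3 -m inch '{"dp":[[0,0,0],[0,0,0],[0,0,0]],"rotation":[[0,0,0],[0,0,0],[0,0,0]]}'
python3 - <<'E'
from h import *
c=shot("wrist","w14.png"); np.save("w14T.npy",c["T_world_cam"])
go(.424,.2,.25,10.5)
im=cv2.imread("pics/w14.png");cv2.imwrite("pics/w14c.png",cv2.resize(im[80:280,150:410],None,fx=3,fy=3))
E
```

```text
time: 24.1
ee_pos: [0.5192, -0.0817, 0.1141]
tcp_rot: [3.141, -0.003, 0.183]
contact_force: [-0.3, 0.7, 1.6]
grip_width: 0.0851
time: 24.6
ee_pos: [0.5231, -0.0826, 0.2499]
tcp_rot: [3.136, -0.014, 0.183]
contact_force: [0.7, -0.5, 0.8]
grip_width: 0.0855
time: 24.9
ee_pos: [0.5222, -0.0824, 0.2485]
tcp_rot: [3.137, -0.011, 0.183]
contact_force: [-1.4, 0.1, -0.8]
grip_width: 0.0853
dp [-0.0981  0.2824  0.0016] rot [0.002 0.011 0.001] F [ 0.3  0.4 -0.1] w 0.0854 t 24.95 q6 1.15
```

View pics/w14c.png

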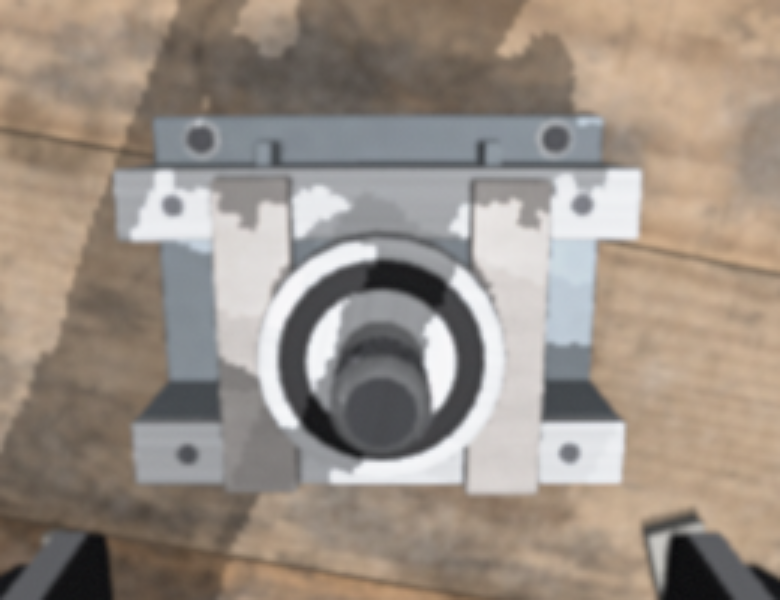

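```bash
python3 - <<'E'
from h import *
c=shot("wrist"); c["T_world_cam"]=np.load("w14T.npy")
q=lambda x,y:((x+.5)/3-.5+150,(y+.5)/3-.5+80)
print(w2p(c,[q(381,360)],.103),w2p(c,[q(381,412)],.156))
E
python3 -m inch '{"dp":[[-0.015,0.04,0],[-0.03,0.08,0],[-0.045,0.12,0],[-0.06,0.16,0],[-0.075,0.19,0]],"rotation":[[0.002,0.011,0],[0.002,0.011,0],[0.002,0.011,0],[0.002,0.011,0],[0.002,0.011,0]]}'
python3 -m inch '{"dp":[[-0.01,0.03,-0.02],[-0.02,0.06,-0.04],[-0.026,0.09,-0.08],[-0.026,0.09,-0.08],[-0.026,0.09,-0.08]],"rotation":[[0,0,0],[0,0,0],[0,0,0],[0,0,0],[0,0,0]]}'
python3 - <<'E'
from h import *
c=shot("wrist","w15.png"); np.save("w15T.npy",c["T_world_cam"])
go(.42,.199,.1,10.5)
E
```

```text
[[ 0.51752367 -0.08141075  0.103     ]] [[ 0.51678738 -0.08164873  0.156     ]]
time: 25.5
ee_pos: [0.4459, 0.1095, 0.2475]
tcp_rot: [-3.141, 0.001, 0.183]
contact_force: [1.1, 0.2, 0.1]
grip_width: 0.0849
time: 26.0
ee_pos: [0.4186, 0.1995, 0.1661]
tcp_rot: [3.141, 0.005, 0.185]
contact_force: [0.1, -0.1, 0.1]
grip_width: 0.0857
dp [ 0.0001 -0.0003 -0.0672] rot [ 0.001 -0.002 -0.001] F [ 0.1 -0.1 -0.6] w 0.085 t 26.05 q6 1.74
```

View pics/w15.png

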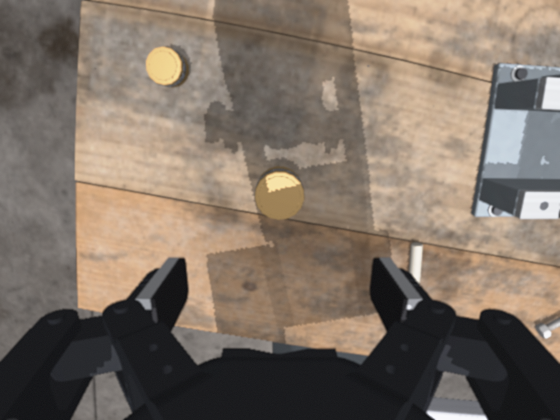

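```bash
python3 - <<'E'
from h import *
c=shot("wrist"); c["T_world_cam"]=np.load("w15T.npy")
im=cv2.imread("pics/w15.png");cv2.imwrite("pics/w15c.png",cv2.resize(im[150:240,220:340],None,fx=6,fy=6))
print(w2p(c,[(279,197)],.034), p2w(c,[[.419,.199,.034]]))
E
```

```text
[[0.41789757 0.19947917 0.034     ]] [[279.73947495 195.9406655 ]]
```

View pics/w15c.png

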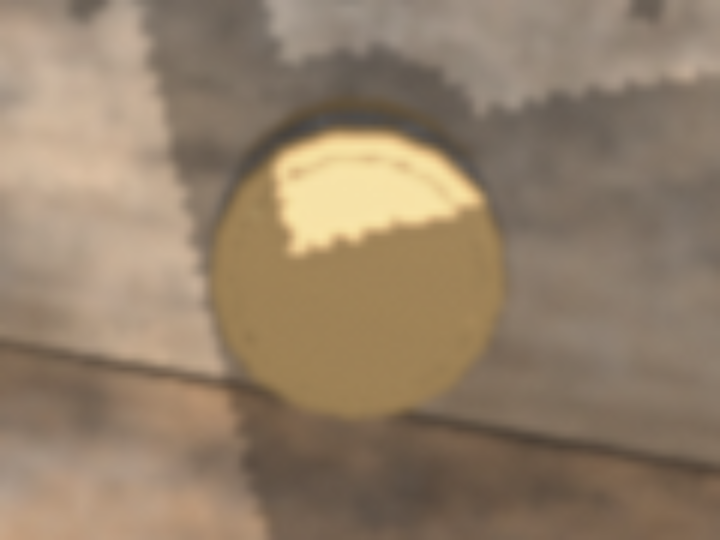

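```bash
python3 -m inch '{"dp":[[0,-0.001,-0.03],[0,-0.001,-0.07],[0,-0.001,-0.11],[0,-0.001,-0.13],[0,-0.001,-0.13]],"rotation":[[0.001,-0.002,-0.001],[0.001,-0.002,-0.001],[0.001,-0.002,-0.001],[0.001,-0.002,-0.001],[0.001,-0.002,-0.001]]}'
python3 - <<'E'
from h import *
go(.4193,.1993,.002,10.5)
E
```

```text
time: 26.6
ee_pos: [0.4201, 0.1967, 0.0365]
tcp_rot: [3.141, 0.002, 0.18]
contact_force: [-0.7, -0.3, -0.4]
grip_width: 0.0855
dp [-0.0008  0.0026 -0.0345] rot [ 0.001 -0.002  0.003] F [-0.7 -0.3 -0.4] w 0.0855 t 26.6 q6 1.74
```

```bash
python3 -m inch '{"dp":[[0,0.002,-0.02],[0,0.002,-0.03],[-0.001,0.002,-0.034],[-0.001,0.002,-0.034],[-0.001,0.002,-0.034]],"rotation":[[0.001,-0.002,0.003],[0.001,-0.002,0.003],[0.001,-0.002,0.003],[0.001,-0.002,0.003],[0.001,-0.002,0.003]]}'
python3 -m inch '{"dp":[[0,0,0],[0,0,0],[0,0,0],[0,0,0],[0,0,0]],"rotation":[[0,0,0],[0,0,0],[0,0,0],[0,0,0],[0,0,0]]}' 1
python3 - <<'E'
from h import *
go(.4193,.1993,.002,10.5)
shot("wrist","w16.png")
E
```

```text
time: 27.1
ee_pos: [0.4197, 0.1988, 0.0033]
tcp_rot: [-3.141, -0.001, 0.183]
contact_force: [-1.1, 0.6, 1.2]
grip_width: 0.0855
time: 27.6
ee_pos: [0.42, 0.199, 0.0041]
tcp_rot: [-3.141, -0.003, 0.183]
contact_force: [-0.8, -0.8, 7.0]
grip_width: 0.0446
dp [-0.0007  0.0003 -0.0021] rot [-0.001  0.002  0.   ] F [-0.8 -0.8  7. ] w 0.0446 t 27.6 q6 1.74
```

View pics/w16.png

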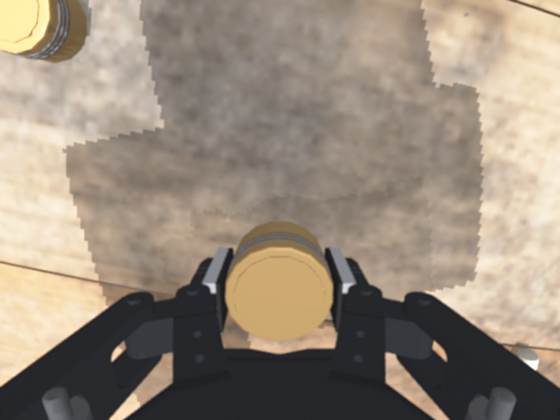

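```bash
python3 -m inch '{"dp":[[0,0,0.03],[0,0,0.08],[0,0,0.13],[0,0,0.18],[0,0,0.206]],"rotation":[[0,0,0],[0,0,0],[0,0,0],[0,0,0],[0,0,0]]}'
python3 -m inch '{"dp":[[0.014,-0.04,0],[0.028,-0.08,0],[0.042,-0.12,0],[0.056,-0.16,0],[0.07,-0.2,0]],"rotation":[[0,0,0],[0,0,0],[0,0,0],[0,0,0],[0,0,0]]}'
python3 - <<'E'
from h import *
go(.519,-.0816,.2,10.5)
E
```

```text
time: 28.15
ee_pos: [0.4212, 0.1995, 0.2141]
tcp_rot: [-3.14, -0.008, 0.183]
contact_force: [1.0, 0.5, -3.2]
grip_width: 0.0445
time: 28.65
ee_pos: [0.4906, -0.0019, 0.2137]
tcp_rot: [-3.139, -0.007, 0.184]
contact_force: [-0.1, 0.5, -3.2]
grip_width: 0.0446
dp [ 0.0284 -0.0797 -0.0137] rot [-0.004  0.006 -0.   ] F [-0.1  0.5 -3.2] w 0.0446 t 28.65 q6 1.29
```

```bash
python3 -m inch '{"dp":[[0.01,-0.03,0],[0.02,-0.06,-0.005],[0.028,-0.079,-0.012],[0.028,-0.079,-0.013],[0.028,-0.079,-0.013]],"rotation":[[-0.004,0.006,0],[-0.004,0.006,0],[-0.004,0.006,0],[-0.004,0.006,0],[-0.004,0.006,0]]}'
python3 -m inch '{"dp":[[0,0,0],[0,0,0]],"rotation":[[0,0,0],[0,0,0]]}'
python3 - <<'E'
from h import *
shot("wrist","w17.png")
go(.519,-.0816,.165,10.5)
E
```

```text
time: 29.15
ee_pos: [0.5174, -0.0807, 0.1996]
tcp_rot: [-3.14, 0.002, 0.182]
contact_force: [-1.0, 0.1, -3.0]
grip_width: 0.0442
time: 29.35
ee_pos: [0.5167, -0.0796, 0.1995]
tcp_rot: [-3.14, 0.003, 0.184]
contact_force: [0.1, 0.3, -3.7]
grip_width: 0.0448
dp [ 0.0021 -0.0019 -0.0347] rot [-0.001 -0.003 -0.   ] F [ 0.  -0.4 -2.7] w 0.0444 t 29.4 q6 1.15
```

View pics/w17.png

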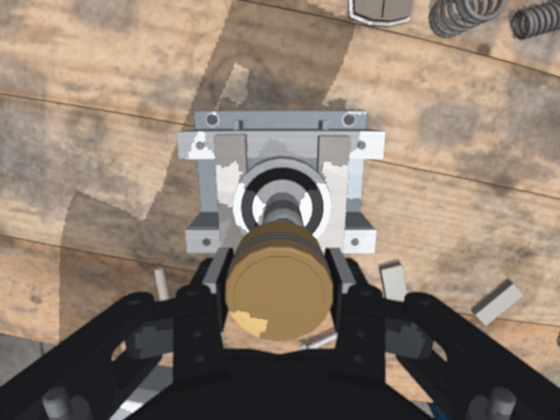

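Shaft axis and cap line up (columns 280–282). I'll fix the 2 mm offset and lower to just above the tip.

```bash
python3 -m inch '{"dp":[[0.002,-0.002,-0.01],[0.002,-0.002,-0.02],[0.002,-0.002,-0.03],[0.002,-0.002,-0.034],[0.002,-0.002,-0.034]],"rotation":[[0,-0.003,0],[0,-0.003,0],[0,-0.003,0],[0,-0.003,0],[0,-0.003,0]]}'
python3 - <<'E'
from h import *
go(.519,-.0816,.146,10.5)
E
```

```text
time: 29.9
ee_pos: [0.5181, -0.0815, 0.1644]
tcp_rot: [-3.139, 0.002, 0.184]
contact_force: [0.0, -0.6, -3.1]
grip_width: 0.0447
dp [ 0.0009 -0.0001 -0.0184] rot [-0.002 -0.002 -0.   ] F [ 0.  -0.6 -3.1] w 0.0447 t 29.9 q6 1.15
```

```bash
python3 -m inch '{"dp":[[0.001,0,-0.004],[0.001,0,-0.007],[0.001,0,-0.009],[0.001,0,-0.011],[0.001,0,-0.012]],"rotation":[[-0.002,-0.002,0],[-0.002,-0.002,0],[-0.002,-0.002,0],[-0.002,-0.002,0],[-0.002,-0.002,0]]}'
python3 - <<'E'
from h import *
go(.519,-.0816,.146,10.5)
E
```

```text
time: 30.4
ee_pos: [0.5191, -0.0815, 0.1523]
tcp_rot: [3.141, 0.0, 0.184]
contact_force: [0.1, 0.1, -3.8]
grip_width: 0.0443
dp [-0.0001 -0.0001 -0.0063] rot [ 0. -0. -0.] F [ 0.1  0.1 -3.8] w 0.0443 t 30.4 q6 1.15
```

```bash
python3 -m inch '{"dp":[[0,0,-0.002],[0,0,-0.004],[0,0,-0.005],[0,0,-0.006],[0,0,-0.0065]],"rotation":[[0,0,0],[0,0,0],[0,0,0],[0,0,0],[0,0,0]]}'
python3 -m inch '{"dp":[[0,0,-0.001],[0,0,-0.001]],"rotation":[[0,0,0],[0,0,0]]}'

```

```text
time: 30.9
ee_pos: [0.5191, -0.0815, 0.1461]
tcp_rot: [3.141, 0.0, 0.184]
contact_force: [-1.1, 0.7, 3.2]
grip_width: 0.0445
time: 31.1
ee_pos: [0.5192, -0.0815, 0.1461]
tcp_rot: [3.141, -0.0, 0.184]
contact_force: [-2.4, 0.8, 5.1]
grip_width: 0.0446
```

The cap stops exactly at the seated height (TCP 0.146) with no sideways force. Release, rise and check.

```bash
python3 -m inch '{"dp":[[0,0,0],[0,0,0],[0,0,0],[0,0,0],[0,0,0]],"rotation":[[0,0,0],[0,0,0],[0,0,0],[0,0,0],[0,0,0]]}' -1
python3 -m inch '{"dp":[[0,0,0.02],[0,0,0.05],[0,0,0.09],[0,0,0.12],[0,0,0.12]],"rotation":[[0,0,0],[0,0,0],[0,0,0],[0,0,0],[0,0,0]]}'
python3 -m inch '{"dp":[[-0.01,0.04,0],[-0.02,0.08,0],[-0.03,0.12,0],[-0.03,0.14,0],[-0.03,0.14,0]],"rotation":[[0,0,0],[0,0,0],[0,0,0],[0,0,0],[0,0,0]]}'
python3 - <<'E'
from h import *
c=shot("wrist","w18.png"); np.save("w18T.npy",c["T_world_cam"])
s=shot("scene");crop(s,180,140,330,270,5,"s18.png")
E
```

```text
time: 31.6
ee_pos: [0.5193, -0.0815, 0.146]
tcp_rot: [3.141, -0.0, 0.184]
contact_force: [-0.7, 0.6, -0.1]
grip_width: 0.0854
time: 32.1
ee_pos: [0.5224, -0.0823, 0.2709]
tcp_rot: [3.137, -0.009, 0.184]
contact_force: [1.1, 0.0, -0.6]
grip_width: 0.0856
time: 32.6
ee_pos: [0.4913, 0.0601, 0.27]
tcp_rot: [3.138, -0.008, 0.187]
contact_force: [-0.2, -0.4, 0.2]
grip_width: 0.0853
```

View pics/w18.png

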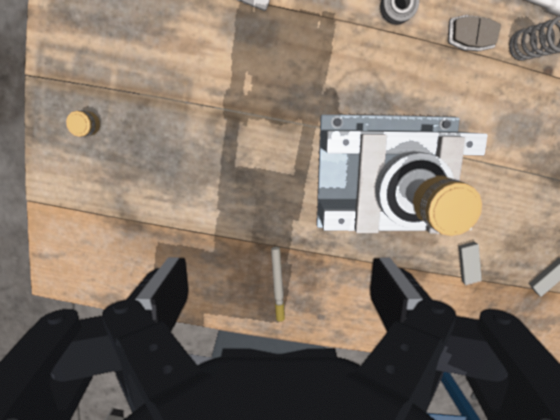

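View pics/s18.png

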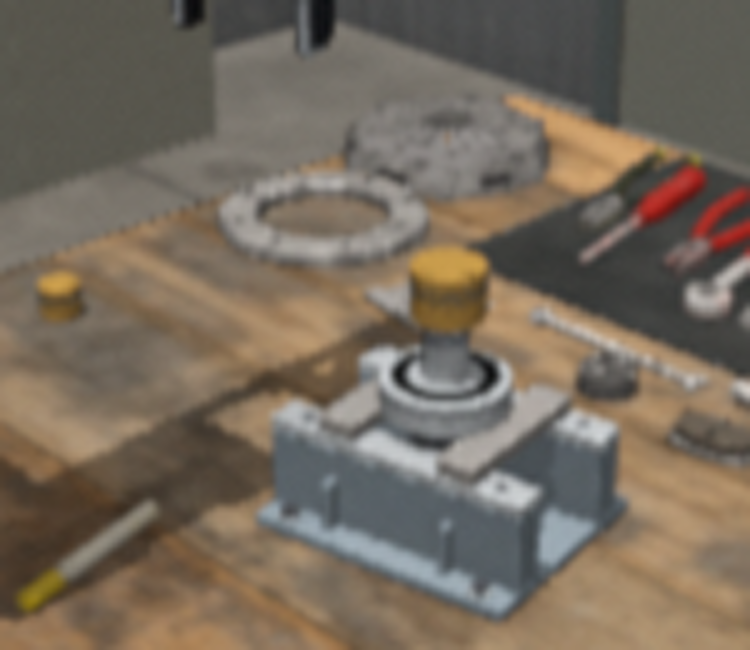

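The scene view shows the cap upright and down on the shaft, with the bearing bridging both bars. I'll do a last numeric check on the cap, bearing, bars and small parts, then hand in.

```bash
python3 -m inch '{"dp":[[0,0,0],[0,0,0],[0,0,0],[0,0,0],[0,0,0]],"rotation":[[0,0,0],[0,0,0],[0,0,0],[0,0,0],[0,0,0]]}'
python3 - <<'E'
from h import *
c=shot("wrist"); c["T_world_cam"]=np.load("w18T.npy")
print("cap top",w2p(c,[(454,208)],.176),"bearing",w2p(c,[(415,187)],.103),"small",w2p(c,[(79,124)],.026))
s=shot("scene"); print("scene pred cap top/bearing top",p2w(s,[[.518,-.0816,.176],[.518,-.0816,.103]]), "seen",(180+449/5,140+265/5),(180+445/5,140+376/5))
t=shot("top","t20.png")
for o in bars(t): print([np.round(a,4) for a in o])
print(np.abs(arm.sense()["qd"]).max()); arm.close_job()
E
```

```text
time: 33.2
ee_pos: [0.4921, 0.0573, 0.2702]
tcp_rot: [3.136, -0.008, 0.185]
contact_force: [0.7, 1.0, 0.7]
grip_width: 0.0853
cap top [[ 0.5190353 -0.0795583  0.176    ]] bearing [[ 0.52047879 -0.07775291  0.103     ]] small [[0.51179226 0.31576626 0.026     ]]
scene pred cap top/bearing top [[269.48336316 192.06325352]
 [269.1095854  214.13608807]] seen (269.8, 193.0) (269.0, 215.2)
[array([319.1311, 146.2295]), array([ 0.767 , -0.2308]), array([0.0561, 0.0108]), np.float64(88.2)]
[array([424.8609, 262.1124]), array([ 0.4124, -0.544 ]), array([0.1084, 0.0309]), np.float64(177.4465)]
[array([324.4914, 260.9371]), array([ 0.4126, -0.2445]), array([0.0609, 0.0255]), np.float64(25.8042)]
[array([372.0941, 261.4706]), array([ 0.4125, -0.3866]), array([0.0615, 0.0246]), np.float64(147.1577)]
0.0038824224545564827
the job is handed in; nothing more can be done
```

The pinion shaft is set up on the stand for pressing, and the job was handed in at about 33 s; no verdict was reported.

What I did:
- **Bars:** both grey long parallels lie across the rails, about 85 mm apart and square to within about 0.5°.
- **Shaft:** it hangs upright between the bars, pinion down. Its axis is about 43 mm from each bar's centre line, so only the outer ring should be resting.
- **Cap:** the larger bronze cap stopped on the shaft's end at the height worked out for fully down.

What the last checks showed:
- **Scene camera:** the cap and bearing tops lie within about 1 px of where a fully seated fit should put them.
- **Wrist camera:** the cap and bearing centres agree to about 2.5 mm. The bearing reading was 3 to 4 mm off my earlier one, which I put down to its oblique view.
- **Small parts:** the short bars are where they started to within 1 mm. The small cap reads within about 3 mm of its first position, which is measuring error, since the arm never touched it.
- **Disagreement:** the top and wrist cameras differed by up to 5 mm on the shaft. I went by the wrist camera, and the grasps and fits bore it out.
- **At hand-in:** the arm was nearly still, clear of everything, with its gripper open.

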